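# Switch off the pot warmer and take the hot pot off it

### The arm

A 7-joint arm with a two-finger parallel gripper is mounted at the origin on a cart in front of the work surface, level with it; the furniture and walls round the work are solid. World frame = base frame: x ahead of the robot, y to its left, z up, the work surface at z = 0. Lengths are in m, angles in rad, forces in N, time in s.
With the tool pointing down it reaches from about 0.4 to 0.85 m from the base axis. Payload 4.4 kg.
Tool frame: the origin (TCP) lies on the centre line of the jaws, within the pads' length; the fingertips stand 17 mm ahead of it and the grasp point (between the pads) lies 2 mm behind it (robot.tcp_to_tips is the distance from the TCP to the fingertips, in m); z points along the fingers, y is the direction in which the jaws open and shut (so a half turn about z gives the same grasp; the last joint's range is limited). The gripper opens to 94 mm and grips with 3 to 60 N. Pads are 16 mm wide; open, the fingers measure 119 mm over their backs; the gripper's body (75 mm by 177 mm) begins 78 mm behind the grasp point.
Start: joints at [1.067, 0.628, 0.038, 1.517, -0.027, 0.996, -0.02], TCP at [0.276, -0.589, 0.222] pointing down, gripper open.
Joint ranges: [-3.06, 3.06], [-0.37, 2.12], [-1.25, 1.32], [0.18, 2.47], [-1.1, 4.24], [0.23, 1.98], [-2.94, 2.94]. Speed limits (rad/s): [2.57, 2.57, 3.14, 3.14, 3.14, 3.14, 3.14].

### API

Orientations are given as [roll, pitch, yaw] about the fixed x, y, z axes, in that order (R = Rz(yaw) Ry(pitch) Rx(roll)).
In Python, from workcell import robot gives the robot as it stands.
- The arm moves only by the shell command python3 -m inch 'ROWS' [FORCE]. ROWS is JSON, a list of rows, each a list of 3 entries, a list of its own where there are three numbers: the shift along the tool's x, y, z in cm, then the turn about the tool's z in rad, then the opening, from -1 (shut) to 1 (fully open), so that 0 is half open. A call has 1 to 10 rows; each row shifts and turns the commanded pose from where the row before left it, along the tool's axes as they then stand; what a row does not reach is not made up. A row lasts 1/10 s, in which the tool goes at most 50 mm and 8.59 degrees, less where a joint would pass 70% of its speed; a pose out of reach is approached as far as the arm can. A call with a gripper value outside its range is refused whole. The fingers move at their own pace and stop on an object; FORCE is the grip in N (left out, the last holds). Time passes only in rows, so rows that do not move let the fingers close. It gives the time, the measured TCP pose, the force and the opening at its end, in the units of the state.
- robot.get_obs(): the state, without advancing time (a new reading comes with each control period).
- robot.snapshot(name): name is "side" or "top" or "wrist"; returns the picture (480x640x3 uint8, red, green, blue); there is no depth.
- robot.calibration(name): a dict with "fx", "fy", "cx", "cy" (pixels), "xyz" and "rotation" of the camera in the world. Camera axes: x right, y up, looking along -z (the intrinsics and any distortion apply to the point x, -y, -z); pixel columns grow to the right and rows downward; lengths in m; the calibration is good to about 2 mm. A picture is of the moment at which its call begins: read the wrist's pose just before it. calibration takes no time and is no camera call; for the wrist camera it gives the pose at the moment of the call.
- robot.finish_job(): hands the job in, once; it reports no verdict.
The state is a dict: "time_s": time; "joint_positions": joint angles; "dq": joint speeds; "joint_efforts": joint torques, N m; "tool_pos": TCP position; "eef_rot": TCP orientation; "ft_force": force on the tool from outside, world axes, zero at the start; "wrist_torque": the same for the moment, N m; "grip_width": finger opening in m.
Only numpy, scipy, OpenCV 4.12 (cv2) and the standard library are available. Lean on these libraries where they do the work, as an engineer would, in place of code of your own. Each camera call takes 0.05 s, during which the arm holds its last target.

### The job

Switch off the pot warmer by flipping the toggle lever under its canopy over to the hot-plate side until it clicks; leave the pot on the plate while you do it. Then lift the pot off by its arched handle, keep it upright, and set it down gently, not dropped, wholly on the square cork mat, and let go. Leave the other things on the bench where they are.

Things in the scene. Friction and masses are not known exactly. Their poses are not given: they have to be found in the camera images.
- warmer: grey bench warmer, fixed; origin centre of its underside, x from its front (robot side) to its back, y to its left, z up. Plinth 160 (x) x 250 (y) x 41 high. Left half: round hot plate. Right half (y -125 to -15): switch bay, open at front and both sides, toggle lever on a sloped panel below a flat canopy; back column at x +54 to +80
- canopy_edge (a point): middle of the lower front edge of the canopy, at x -43, y -70, z 170 in the warmer's frame; canopy 110 wide, 10 thick, reaching back to the column. The lever's knob is under it, about 16 behind this edge and 54 below, so a tool must come in slanted, about 25 to 45 degrees from vertical with the hand toward the front; it may enter from the side
- plate (a point): centre of the top of the round hot plate (diameter 108), at x = +10, y = +65, z = 50 in the warmer's frame; the pot stands here at the start
- toggle_tip (a point): centre of the black knob (22 diameter, about 30 long) on the toggle lever. In the warmer's frame the pivot is at x -5, y -70, z 55, 65 from this point; the lever swings in a plane leaning 20 degrees from vertical toward the front (tip at mid-swing x -27, y -70, z 116). At the start it leans right, away from the plate (tip at y -97)
- toggle (a joint): toggle lever angle, rad: 0 = on (leaning right, away from the plate), 0.84 = off (leaning left, toward the plate, tip at y = -43). A spring snaps it over centre at 0.42; about 2 to 3 N sideways at the knob starts it moving, after the centre it goes over by itself
- pot_center (a point): half-way up a loose steel pot, on its axis, 62.5 above its underside: 125 tall, body 72, fixed lid 78 in diameter, lid top 75 above the underside, about 0.6 kg. z up, y along the handle bar. Rigid arched handle: round black bar 14 in diameter, 58 long, centre line 55.5 above this point, 36 of free room below it, end posts 60 apart
- mat: square cork mat, 150 x 150 x 6, fixed on the bench; origin at the centre of its underside, so its top is 6 above
- lead_pig: bystander: small grey lead pot with a knob on its lid and no handle, 57 in diameter, 93 tall, loose, beside the mat; origin at its underside
- needle_box: bystander: small white and green carton 50 x 110 x 60, loose, beside the mat; origin at its underside
- reagent_bottle: bystander: small brown bottle with a blue cap, 35 in diameter, 77 tall, loose, behind the mat; origin at its underside
- forceps: bystander: steel artery forceps 61 x 151 x 8, loose, lying in front of the mat
- pencil: bystander: pencil 136 long, 7 thick, loose, lying in front of the warmer
Mind the look-alikes: they are no part of the job. What is shaped like the part that bears pot_center but green or yellow is not meant.

How it is judged:
On the way, in this order (a step that is already met when the one before it is completed fails the run):
1. the toggle has snapped over to off while the pot still stands on the hot plate (value of joint toggle above 0.75 rad and distance between pot_center and plate below 0.085 m and distance of pot_center from where it was at the start of the episode below 0.03 m), for 0.2 s.
2. the pot is lifted clear of the hot plate, at least 20 mm up, the toggle still off (z of pot_center in the frame of plate above 0.0825 m and value of joint toggle above 0.75 rad), for 0.2 s.
At the end, for the whole second after the job is handed in: the toggle is off (above 0.75 rad) and the pot stands released, upright (within 0.08 rad) and at rest wholly on the cork mat, its axis within 42 mm of the mat's centre along each side of the mat (value of joint toggle above 0.75 rad and x of pot_center in the frame of mat between -0.042 and 0.042 m and y of pot_center in the frame of mat between -0.042 and 0.042 m and z of pot_center in the frame of mat between 0.063 and 0.073 m and angle between pot_center's own z axis and vertical below 0.08 rad and linear speed of pot below 0.02 m/s); the robot touches nothing.
It fails at once if the pot is tipped more than 0.5 rad from upright (angle between pot_center's own z axis and vertical above 0.5 rad).
It fails at once if the pot is dropped or slammed down: faster than 0.4 m/s with its underside within about 35 mm of the bench (height (world z) of pot_center below 0.1 m and linear speed of pot above 0.4 m/s).
It fails at once if a bystander (lead pot, carton, bottle, forceps, pencil) is moved more than 30 mm (distance of any of lead_pig, needle_box, reagent_bottle, forceps, pencil from where it was at the start of the episode above 0.03 m).
It also fails if it takes over 58 s, if anything falls off the work surface, if the arm or the gripper's body presses on something with over 40 N, if the wrist force passes 120 N, or if a joint passes its speed limit or range.

## Working session

There is one attempt and no reset: what is moved stays moved. The work goes in short steps, Python scripts to look and compute and a shell command to move; the robot and the scene stay as the last step left them, time stands still between calls to the robot, and variables do not carry over. Pictures are saved under pics/ and viewed, and the job is handed in when it is done.

```bash
ls; mkdir -p pics; python3 - <<'E'
from workcell import robot
import cv2
print(robot.get_obs())
for n in ("top","side","wrist"):
    print(n,robot.calibration(n))
    im=robot.snapshot(n); cv2.imwrite(f"pics/{n}0.png",im[:,:,::-1])
E
```

```text
pics
{'time_s': 0.0, 'joint_positions': array([ 1.06721694,  0.62933271,  0.03843523,  1.51836963, -0.02699516,
        0.99628867, -0.01997575]), 'dq': array([ 4.04111695e-04, -5.71440520e-04, -2.17073806e-04, -1.36219952e-05,
        1.12348884e-03,  7.07347163e-04,  7.11823232e-04]), 'joint_efforts': array([ 4.64614936e-05, -5.49725604e+01,  1.14322565e+00, -1.86634684e+01,
       -5.22936846e-02,  2.36434804e-02,  1.47750620e-04]), 'tool_pos': array([ 0.2753119 , -0.58811066,  0.22156215]), 'eef_rot': array([-3.13971225e+00,  2.41909386e-05,  4.37811693e-01]), 'ft_force': array([-0.4671796 ,  0.36520215,  0.38586353]), 'wrist_torque': array([-0.01650142,  0.03890878,  0.0212872 ]), 'grip_width': 0.09420833523958808}
top {'fx': 614.028646599479, 'fy': 614.028646599479, 'cx': 321.21310235289855, 'cy': 237.72458729812558, 'xyz': array([0.34219229, 0.00555644, 1.47444161]), 'rotation': array([ 0.19037762, -0.00767611, -1.54688801])}
side {'fx': 587.2403272826118, 'fy': 587.2403272826118, 'cx': 315.05498638539416, 'cy': 242.4176181532107, 'xyz': array([-0.05724246,  1.01225761,  0.97823243]), 'rotation': array([ 0.964543  ,  0.01188177, -2.58602343])}
wrist {'fx': 360.87885071313053, 'fy': 360.87885071313053, 'cx': 320.72221452937947, 'cy': 244.46716717089953, 'xyz': array([ 0.34633313, -0.5547191 ,  0.38422254]), 'rotation': array([-2.75773671e-01,  7.03589365e-04, -1.13425594e+00])}
```

View pics/top0.png

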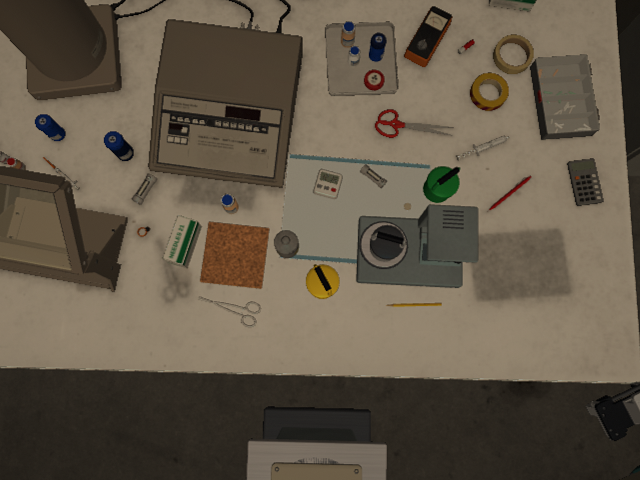

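View pics/side0.png

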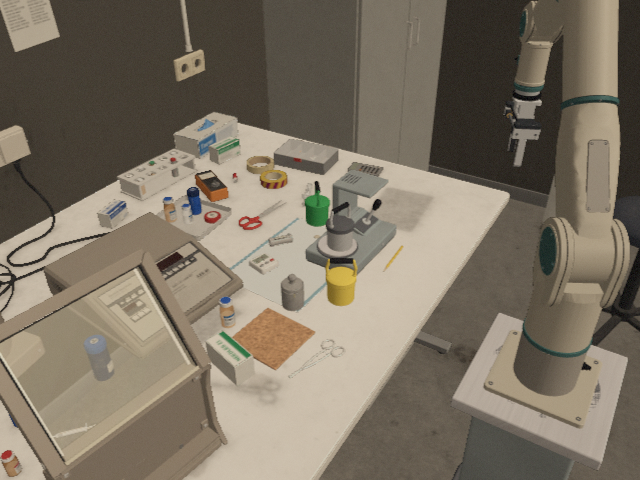

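View pics/wrist0.png

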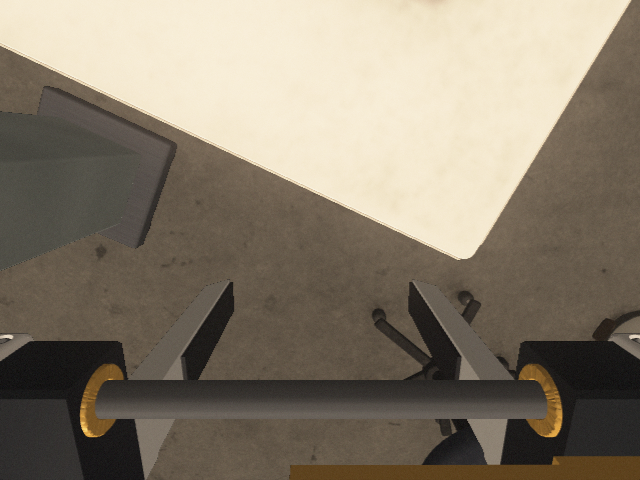

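The top view shows the warmer at columns 357–478, rows 205–287, with the steel pot at about (385,243). The mat is at about (235,254), the yellow and green decoys at (322,281) and (441,184), and the pencil at (414,304). I'll enlarge it next.

```bash
python3 - <<'E'
import cv2
im=cv2.imread("pics/top0.png")
cv2.imwrite("pics/t_warm.png",cv2.resize(im[190:320,340:500],None,fx=5,fy=4.6,interpolation=cv2.INTER_CUBIC)) 
cv2.imwrite("pics/t_mat.png",cv2.resize(im[190:335,150:350],None,fx=4,fy=4,interpolation=cv2.INTER_CUBIC))
im=cv2.imread("pics/side0.png")
cv2.imwrite("pics/s_warm.png",cv2.resize(im[150:300,270:430],None,fx=4,fy=4,interpolation=cv2.INTER_CUBIC))
E
cat > h.py <<'E'
import numpy as np, cv2
from scipy.spatial.transform import Rotation as R
from workcell import robot
def ray(c,u,v):
    d=np.array([(u-c['cx'])/c['fx'],-(v-c['cy'])/c['fy'],-1.0])
    return np.array(c['xyz']),R.from_euler('xyz',c['rotation']).apply(d)
def atz(c,u,v,z):
    o,d=ray(c,u,v); return o+d*(z-o[2])/d[2]
def proj(c,p):
    q=R.from_euler('xyz',c['rotation']).inv().apply(np.atleast_2d(p)-c['xyz'])
    return np.c_[c['cx']+c['fx']*q[:,0]/-q[:,2], c['cy']-c['fy']*q[:,1]/-q[:,2]]
E
```

```text
(no output)
```

View pics/t_warm.png

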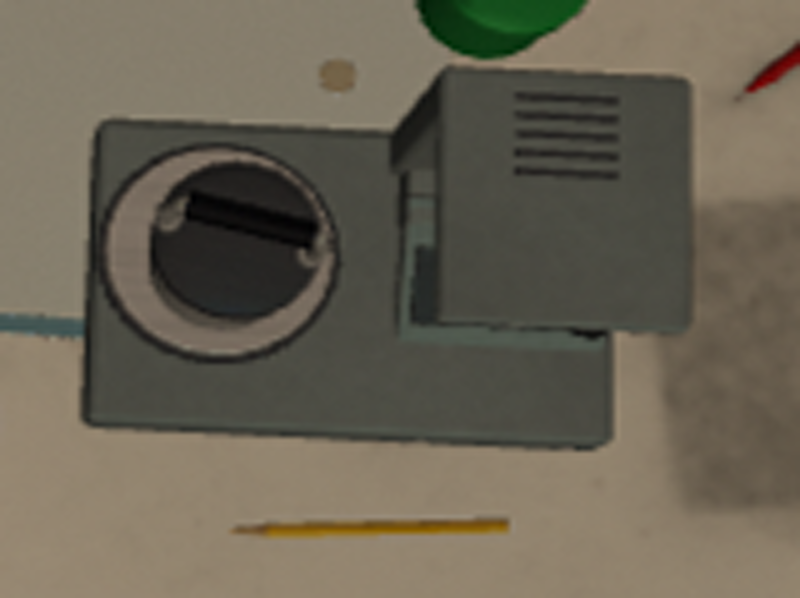

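View pics/t_mat.png

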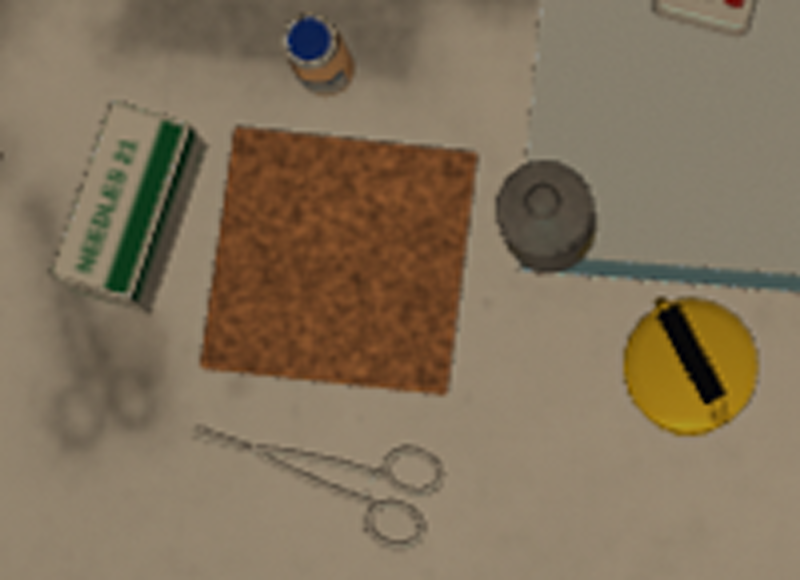

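View pics/s_warm.png

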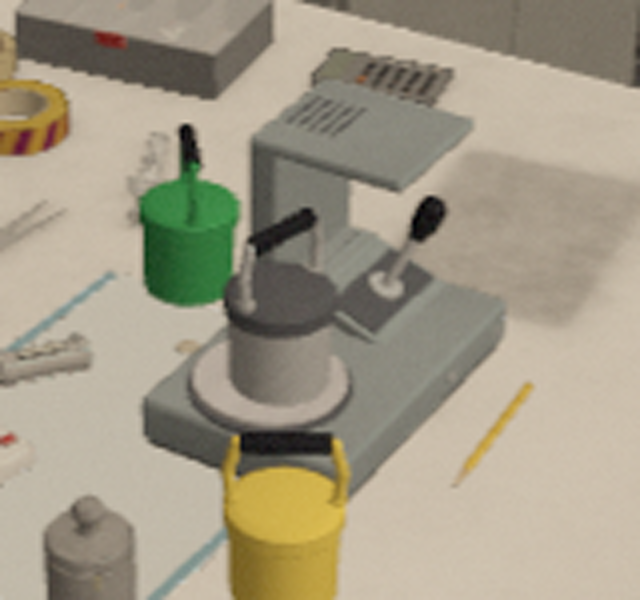

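The enlarged crops give the plinth and canopy corners, the handle-bar ends and the mat corners. The side crop has the black knob leaning right at about (428,215).

```bash
cat > m.py <<'E'
from h import *
c=robot.calibration("top"); s=robot.calibration("side")
W=lambda x,y:(340+x/5,190+y/4.6)
M=lambda x,y:(150+x/4,190+y/4)
S=lambda x,y:(270+x/4,150+y/4)
P=lambda p,z:atz(c,*p,z)[:2]
fl,bl,fr=[P(W(*p),.041) for p in((85,425),(100,122),(610,447))]
print('plinth',fl,bl,fr,np.linalg.norm(fl-bl),np.linalg.norm(fl-fr))
cb=[P(W(*p),.180) for p in((437,322),(690,332),(692,78),(445,68))]
print('canopy',cb,np.linalg.norm(cb[0]-cb[1]),np.linalg.norm(cb[1]-cb[2]))
# fit warmer pose (x,y,yaw)
from scipy.optimize import least_squares
mod=np.array([[-80,125,41],[80,125,41],[-80,-125,41],[-43,-15,180],[-43,-125,180],[80,-125,180],[80,-15,180]])/1e3
pix=np.array([W(85,425),W(100,122),W(610,447),W(437,322),W(690,332),W(692,78),W(445,68)])
def T(q,m):
    a=R.from_euler('z',q[2]).apply(m); a[:,:2]+=q[:2]; return a
f=least_squares(lambda q:(proj(c,T(q,mod))-pix).ravel(),[.5,-.1,0],loss='soft_l1')
q=f.x; print('warmer',q,'res',f.fun.reshape(-1,2).round(1).tolist())
pts=np.array([[-43,-70,170],[10,65,50],[-27,-97,111],[-27,-70,116],[-27,-43,111]])/1e3
wp=T(q,pts); print('canopy_edge,plate,tipon,mid,off\n',wp.round(4)); print('side pix',proj(s,wp).round(1)); 
h=[P(W(*p),.168) for p in((190,205),(315,237))]
print('handle',h,(h[0]+h[1])/2,np.linalg.norm(h[0]-h[1]),np.degrees(np.arctan2(*(h[0]-h[1])[::-1])))
hc=np.r_[(h[0]+h[1])/2,.168]; print('hc side',proj(s,hc), 'meas',S(280,232))
mc=np.array([P(M(*p),.006) for p in((235,127),(477,153),(447,393),(202,368))])
print('mat',mc,mc.mean(0),np.linalg.norm(mc[0]-mc[1]),np.linalg.norm(mc[1]-mc[2]),np.degrees(np.arctan2(*(mc[0]-mc[1])[::-1])))
print('knob meas',S(428,215))
for n,p,z in(('pig',M(543,200),.093),('bottle',M(310,38),.077),('ybar',M(690,355),.118),('gbar',(445,180),.118),('pencil',(388,304),.0),('pencil',(441,304),0),('box',M(125,205),.06)): print(n,P(p,z).round(3))
E
python3 m.py
```

```text
plinth [ 0.51408431 -0.08531139] [ 0.67267532 -0.09045685] [ 0.50893282 -0.33175678] 0.15867445655643037 0.2464992251370637
canopy [array([ 0.54915705, -0.22620632]), array([ 0.54717589, -0.3343023 ]), array([ 0.6685351 , -0.33814201]), array([ 0.67062308, -0.23075984])] 0.10811413473652458 0.1214199365252214
warmer [ 0.59161821 -0.2118027  -0.02288076] res [[-0.1, -0.2], [-0.7, -0.7], [1.4, 0.1], [-0.2, 0.4], [0.7, 0.7], [0.2, -0.1], [-1.0, -0.3]]
canopy_edge,plate,tipon,mid,off
 [[ 0.547  -0.2808  0.17  ]
 [ 0.6031 -0.147   0.05  ]
 [ 0.5624 -0.3082  0.111 ]
 [ 0.563  -0.2812  0.116 ]
 [ 0.5636 -0.2542  0.111 ]]
side pix [[379.5 190. ]
 [337.3 243.4]
 [377.9 202.5]
 [373.5 205.1]
 [368.8 210.9]]
handle [array([ 0.6042447 , -0.12150848]), array([ 0.5902563 , -0.17579369])] [ 0.5972505  -0.14865109] 0.05605852843688793 75.5501796335956
hc side [[339.91929211 207.14158171]] meas (340.0, 208.0)
mat [[0.65815038 0.27681861]
 [0.64570276 0.12843149]
 [0.49851972 0.1405234 ]
 [0.50990504 0.28791874]] [0.57806948 0.20842306] 0.14890829933727903 0.14767891342704728 85.20490826742038
knob meas (377.0, 203.75)
pig [0.601 0.082]
bottle [0.697 0.223]
ybar [ 0.511 -0.004]
gbar [ 0.746 -0.279]
pencil [ 0.469 -0.163]
pencil [ 0.472 -0.29 ]
box [0.598 0.328]
```

Position checks agree: the predicted knob pixel in the side view is (377.9,202.5) and I measured (377.0,203.8). The handle's side-view match is also within 1 px. The moves only turn about the tool's z, though, so I need to know how a slant can come about. I'll ask the tool for its usage.

```bash
python3 -m inch '[[[0,0,-5],0,-1],[[0,0,-5],0,-1],[[0,0,-5],0,-1],[[0,0,-5],0,-1],[[0,0,-5],0,-1],[[0,0,-5],0,-1]]'; python3 -c "
from workcell import robot
o=robot.get_obs();print(o['joint_positions'].round(3),o['tool_pos'],o['eef_rot'])"
```

```text
time_s: 0.75
tool_pos: [0.2753, -0.5881, 0.5246]
eef_rot: [3.141, -0.0, 0.438]
ft_force: [1.1, -1.2, 0.4]
grip_width: 0.0496
[ 1.062  0.506  0.059  0.913 -0.029  1.722 -0.023] [ 0.2752869  -0.58809931  0.52464268] [ 3.14147992e+00 -5.56771363e-05  4.37817609e-01]
```

```bash
python3 -m inch '[[[0,0,-5],0,-1],[[0,0,-5],0,-1],[[0,0,-5],0,-1],[[0,0,-5],0,-1],[[0,0,-5],0,-1],[[0,0,-5],0,-1]]'; python3 -c "
from workcell import robot
o=robot.get_obs();print(o['joint_positions'].round(3),o['tool_pos'],o['eef_rot'],R) if 0 else print(o['joint_positions'].round(3),o['tool_pos'],o['eef_rot'])"
```

```text
time_s: 1.35
tool_pos: [0.2462, -0.526, 0.7051]
eef_rot: [2.994, -0.0, 0.438]
ft_force: [-0.6, -0.6, -0.1]
grip_width: 0.0019
[ 0.999  0.375  0.187  0.643 -0.08   1.981 -0.002] [ 0.24619711 -0.52595573  0.70511446] [ 2.99361471e+00 -1.28643665e-04  4.37786169e-01]
```

It does tilt at the reach limit: roll is 2.994, so the fingers point outward by 8.5°. Next I'll check whether the tilt persists when moving back.

```bash
python3 -m inch '[[[0,0,5],0,-1],[[0,0,5],0,-1],[[0,0,5],0,-1],[[0,0,5],0,-1]]'; python3 -c "
from workcell import robot
o=robot.get_obs();print(o['joint_positions'].round(3),o['tool_pos'],o['eef_rot'])"
```

```text
time_s: 1.75
tool_pos: [0.2588, -0.5525, 0.5049]
eef_rot: [2.994, -0.0, 0.438]
ft_force: [-0.0, -1.0, -0.7]
grip_width: 0.0005
[ 0.969  0.32   0.174  1.277 -0.055  1.402  0.002] [ 0.25877152 -0.55246264  0.50486138] [ 2.99412805e+00 -2.97954881e-04  4.38094652e-01]
```

The tilt persists, and it leans the useful way, with the hand toward the robot. So I'll build it at azimuth ~0.27, so that the sum with what I have points along world +x. I need a helper that turns a world target into tool-frame shifts.

```bash
cat > to.py <<'E'
import sys
from h import *
o=robot.get_obs(); r=R.from_euler('xyz',o['eef_rot']); z=r.apply([0,0,1]); y=r.apply([0,1,0])
print('t',round(o['time_s'],2),'pos',o['tool_pos'].round(4),'z',z.round(3),'y',y.round(3),'tilt',np.degrees(np.arccos(-z[2])).round(1),'j',o['joint_positions'].round(2),'F',o['ft_force'].round(1),'w',o['grip_width'].round(4))
if len(sys.argv)>3:
    t=np.array([float(a) for a in sys.argv[1:4]]); print('shift cm',(r.inv().apply(t-o['tool_pos'])*100).round(2))
E
python3 to.py .55 -.3 .5; python3 to.py .56 .16 .5
```

```text
Traceback (most recent call last):
  File "to.py", line 4, in <module>
    print('t',round(o['time_s'],2),'pos',o['tool_pos'].round(4),'z',z.round(3),'y',y.round(3),'tilt',np.degrees(np.arccos(-z[2])).round(1),'j',o['joint_positions'].round(2),'F',o['ft_force'].round(1),'w',o['grip_width'].round(4))
                                                                                                                                                                                                            ^^^^^^^^^^^^^^^^^^^^^
AttributeError: 'float' object has no attribute 'round'
Traceback (most recent call last):
  File "to.py", line 4, in <module>
    print('t',round(o['time_s'],2),'pos',o['tool_pos'].round(4),'z',z.round(3),'y',y.round(3),'tilt',np.degrees(np.arccos(-z[2])).round(1),'j',o['joint_positions'].round(2),'F',o['ft_force'].round(1),'w',o['grip_width'].round(4))
                                                                                                                                                                                                            ^^^^^^^^^^^^^^^^^^^^^
AttributeError: 'float' object has no attribute 'round'
```

```bash
sed -i "s/o\['grip_width'\].round(4)/round(o['grip_width'],4)/" to.py; python3 to.py .55 -.3 .5; python3 to.py .56 .16 .5
```

```text
t 1.75 pos [ 0.2588 -0.5525  0.5049] z [ 0.063 -0.133 -0.989] y [ 0.42  -0.896  0.147] tilt 8.4 j [ 0.97  0.32  0.17  1.28 -0.06  1.4   0.  ] F [-0.  -1.  -0.7] w 0.0005
shift cm [ 37.08 -10.47  -1.05]
t 1.75 pos [ 0.2588 -0.5525  0.5049] z [ 0.063 -0.133 -0.989] y [ 0.42  -0.896  0.147] tilt 8.4 j [ 0.97  0.32  0.17  1.28 -0.06  1.4   0.  ] F [-0.  -1.  -0.7] w 0.0005
shift cm [ 57.5  -51.25  -7.1 ]
```

```bash
python3 -m inch '[[[4.6,-1.3,0],0,-1],[[4.6,-1.3,0],0,-1],[[4.6,-1.3,0],0,-1],[[4.6,-1.3,0],0,-1],[[4.6,-1.3,0],0,-1],[[4.6,-1.3,0],0,-1],[[4.6,-1.3,0],0,-1],[[4.6,-1.3,0],0,-1]]' >/dev/null; python3 to.py;  python3 -m inch '[[[0,0,0],0.145,-1],[[0,0,0],0.145,-1],[[0,0,0],0.145,-1]]'>/dev/null; python3 to.py .56 .16 .5
```

```text
t 2.55 pos [ 0.5496 -0.3023  0.4912] z [ 0.062 -0.133 -0.989] y [ 0.419 -0.896  0.146] tilt 8.4 j [ 0.38  0.37  0.04  1.23  0.08  1.43 -0.73] F [ 1.3 -0.7  0. ] w 0.0007
t 2.85 pos [ 0.5488 -0.3033  0.4908] z [ 0.061 -0.132 -0.989] y [-0.006 -0.991  0.132] tilt 8.4 j [ 0.32  0.37  0.13  1.23  0.05  1.43 -1.13] F [-0.6  0.4  0.3] w 0.0004
shift cm [  1.26 -45.81  -6.97]
```

```bash
python3 -m inch '[[[0.1,-4.6,-0.7],0,-1],[[0.1,-4.6,-0.7],0,-1],[[0.1,-4.6,-0.7],0,-1],[[0.1,-4.6,-0.7],0,-1],[[0.1,-4.6,-0.7],0,-1],[[0.1,-4.6,-0.7],0,-1],[[0.1,-4.6,-0.7],0,-1],[[0.1,-4.6,-0.7],0,-1],[[0.1,-4.6,-0.7],0,-1],[[0.1,-4.6,-0.7],0,-1]]' >/dev/null; python3 to.py;  python3 -m inch '[[[0,0,-5],0,-1],[[0,0,-5],0,-1],[[0,0,-5],0,-1],[[0,0,-5],0,-1]]'>/dev/null; python3 to.py .56 .16 .8
```

```text
t 3.85 pos [0.5544 0.1631 0.5001] z [ 0.062 -0.133 -0.989] y [-0.001 -0.991  0.133] tilt 8.4 j [-0.39  0.35 -0.05  1.24  0.16  1.55 -2.01] F [ 1.1 -0.9 -0.1] w 0.0005
t 4.25 pos [0.5439 0.1842 0.6606] z [ 0.083 -0.125 -0.989] y [ 0.002 -0.992  0.126] tilt 8.7 j [-0.59  0.4   0.27  0.74  0.04  1.98 -1.89] F [ 0.2 -1.  -1.9] w 0.0004
shift cm [  2.72   4.16 -13.34]
```

```bash
python3 -m inch '[[[0,0,-5],0,-1],[[0,0,-5],0,-1],[[0,0,-5],0,-1],[[0,0,-5],0,-1]]'>/dev/null; python3 to.py;python3 -m inch '[[[0,0,-5],0,-1],[[0,0,-5],0,-1],[[0,0,-5],0,-1],[[0,0,-5],0,-1]]'>/dev/null; python3 to.py
```

```text
t 4.65 pos [0.4905 0.1802 0.7273] z [ 0.193 -0.101 -0.976] y [ 0.003 -0.995  0.103] tilt 12.6 j [-0.9   0.31  0.72  0.76 -0.06  1.98 -1.81] F [-0.7  0.3  0.3] w 0.0006
t 5.05 pos [0.4297 0.1762 0.7979] z [ 0.331 -0.061 -0.942] y [ 0.013 -0.998  0.069] tilt 19.6 j [-1.37  0.23  1.24  0.76 -0.11  1.98 -1.78] F [ 0.6  0.4 -0.5] w 0.0005
```

```bash
python3 -m inch '[[[5,0,0],0,-1],[[5,0,0],0,-1],[[5,0,0],0,-1]]'>/dev/null; python3 to.py;python3 -m inch '[[[4.8,0,0],0,-1],[[4.8,0,0],0,-1],[[4.8,0,0],0,-1]]'>/dev/null; python3 to.py
```

```text
t 5.35 pos [0.5226 0.1829 0.8003] z [ 0.371 -0.056 -0.927] y [ 0.026 -0.997  0.07 ] tilt 22.0 j [-0.83  0.32  0.7   0.54 -0.08  1.98 -1.78] F [0.3 1.7 0.9] w 0.0007
t 5.65 pos [0.6339 0.1711 0.7933] z [ 0.434 -0.044 -0.9  ] y [ 0.022 -0.998  0.059] tilt 25.8 j [-0.52  0.49  0.53  0.27 -0.16  1.98 -1.74] F [-0.1 -0.5  0.6] w 0.0005
```

```bash
python3 -m inch '[[[4.8,0,0],0,-1],[[4.8,0,0],0,-1],[[4.8,0,0],0,-1]]'>/dev/null; python3 to.py
```

```text
t 5.95 pos [0.6771 0.1614 0.7824] z [ 0.454 -0.031 -0.89 ] y [ 0.019 -0.999  0.044] tilt 27.1 j [-0.47  0.58  0.99  0.19 -0.65  1.98 -1.68] F [-0.  -1.6  0.2] w 0.0007
```

```bash
python3 to.py .55 .13 .68
```

```text
t 5.95 pos [0.6771 0.1614 0.7824] z [ 0.454 -0.031 -0.89 ] y [ 0.019 -0.999  0.044] tilt 27.1 j [-0.47  0.58  0.99  0.19 -0.65  1.98 -1.68] F [-0.  -1.6  0.2] w 0.0007
shift cm [-16.08   2.44   3.44]
```

```bash
python3 -m inch '[[[-4,0.6,0.9],0,-1],[[-4,0.6,0.9],0,-1],[[-4,0.6,0.9],0,-1],[[-4,0.6,0.9],0,-1]]'>/dev/null; python3 to.py .55 .13 .8; python3 -m inch '[[[2,0,-4],0,-1],[[2,0,-4],0,-1],[[2,0,-4],0,-1],[[2,0,-4],0,-1]]'>/dev/null; python3 to.py
```

```text
t 6.35 pos [0.59   0.1484 0.7181] z [ 0.467 -0.032 -0.884] y [ 0.009 -0.999  0.041] tilt 27.9 j [-1.17  0.31  1.27  1.01 -0.27  1.53 -1.6 ] F [-2.   0.3  1.9] w 0.0004
shift cm [ 0.24  2.14 -9.05]
t 6.75 pos [0.5921 0.1664 0.8201] z [ 0.476 -0.063 -0.877] y [ 0.037 -0.995  0.091] tilt 28.7 j [-0.7   0.39  0.73  0.42 -0.16  1.91 -1.69] F [ 0.3  0.  -0.4] w 0.0003
```

```bash
python3 -m inch '[[[1,0,-4.5],0,-1],[[1,0,-4.5],0,-1],[[1,0,-4.5],0,-1]]'>/dev/null; python3 to.py
```

```text
t 7.05 pos [0.5884 0.1725 0.8742] z [ 0.574 -0.08  -0.815] y [ 0.025 -0.993  0.115] tilt 35.4 j [-0.65  0.4   0.57  0.23 -0.03  1.97 -1.72] F [-0.6 -2.1  1.2] w 0.0007
```

```bash
python3 -m inch '[[[4,0,-2],0,-1],[[4,0,-2],0,-1],[[4,0,-2],0,-1]]'>/dev/null; python3 to.py
```

```text
t 7.35 pos [0.5978 0.1848 0.8827] z [ 0.603 -0.048 -0.796] y [ 0.067 -0.991  0.111] tilt 37.2 j [-0.53  0.4  -0.16  0.19  0.53  1.98 -1.76] F [ 1.4  0.6 -0.9] w 0.0005
```

Tilt is now 37° and points along +x, as wanted. Next I go down and over to the front right of the warmer.

```bash
python3 to.py .5 .0 .55; python3 to.py .45 -.34 .28
```

```text
t 7.35 pos [0.5978 0.1848 0.8827] z [ 0.603 -0.048 -0.796] y [ 0.067 -0.991  0.111] tilt 37.2 j [-0.53  0.4  -0.16  0.19  0.53  1.98 -1.76] F [ 1.4  0.6 -0.9] w 0.0005
shift cm [-29.79  13.96  21.49]
t 7.35 pos [0.5978 0.1848 0.8827] z [ 0.603 -0.048 -0.796] y [ 0.067 -0.991  0.111] tilt 37.2 j [-0.53  0.4  -0.16  0.19  0.53  1.98 -1.76] F [ 1.4  0.6 -0.9] w 0.0005
shift cm [-53.93  44.32  41.62]
```

```bash
python3 -m inch '[[[-3.3,1.55,2.4],0,-1],[[-3.3,1.55,2.4],0,-1],[[-3.3,1.55,2.4],0,-1],[[-3.3,1.55,2.4],0,-1],[[-3.3,1.55,2.4],0,-1],[[-3.3,1.55,2.4],0,-1],[[-3.3,1.55,2.4],0,-1],[[-3.3,1.55,2.4],0,-1],[[-3.3,1.55,2.4],0,-1]]'>/dev/null; python3 to.py .45 -.34 .28
```

```text
t 8.25 pos [0.5176 0.0149 0.5904] z [ 0.605 -0.051 -0.795] y [ 0.068 -0.991  0.115] tilt 37.4 j [-0.12 -0.14 -0.07  1.75  0.2   0.91 -1.72] F [0.6 0.1 0.3] w 0.0003
shift cm [-28.26  31.14  22.37]
```

```bash
python3 -m inch '[[[-2.8,3.1,2.2],0,-1],[[-2.8,3.1,2.2],0,-1],[[-2.8,3.1,2.2],0,-1],[[-2.8,3.1,2.2],0,-1],[[-2.8,3.1,2.2],0,-1]]'>/dev/null; python3 to.py;python3 -m inch '[[[-2.8,3.1,2.2],0,-1],[[-2.8,3.1,2.2],0,-1],[[-2.8,3.1,2.2],0,-1],[[-2.8,3.1,2.2],0,-1],[[-2.8,3.1,2.2],0,-1]]'>/dev/null; python3 to.py .45 -.34 .28
```

```text
t 8.75 pos [ 0.4845 -0.1579  0.441 ] z [ 0.604 -0.05  -0.795] y [ 0.069 -0.991  0.114] tilt 37.3 j [-0.13 -0.1   0.46  2.11 -0.24  0.5  -0.94] F [ 2.  -0.3 -0.6] w 0.0001
t 9.25 pos [ 0.4648 -0.2561  0.3407] z [ 0.588 -0.023 -0.808] y [ 0.09  -0.992  0.093] tilt 36.1 j [ 0.11  0.16  0.68  2.2  -1.06  0.58  0.16] F [ 0.9  0.7 -0.6] w 0.0001
shift cm [-5.79  7.62  4.23]
```

```bash
python3 -m inch '[[[-1,1.5,0.8],0,-1],[[-1,1.5,0.8],0,-1],[[-1,1.5,0.8],0,-1]]'>/dev/null; python3 to.py .451 -.337 .26;
```

```text
t 9.55 pos [ 0.4582 -0.3008  0.3106] z [ 0.585 -0.024 -0.811] y [ 0.087 -0.992  0.093] tilt 35.8 j [ 0.61  0.22  0.22  2.18 -1.1   0.53  0.28] F [ 0.1  0.2 -0.4] w 0.0005
shift cm [-3.96  3.06  3.77]
```

```bash
python3 -m inch '[[[-1,1,1],0,-1],[[-1,1,1],0,-1],[[-1,1,1],0,-1],[[-0.5,0.5,0.5],0,-1]]'>/dev/null; python3 to.py .560 -.346 .117; python3 - <<'E'
from h import *
for n in("side","wrist"): cv2.imwrite(f"pics/{n}1.png",robot.snapshot(n)[:,:,::-1])
E
```

```text
t 9.95 pos [ 0.4526 -0.3418  0.2654] z [ 0.585 -0.026 -0.811] y [ 0.084 -0.992  0.092] tilt 35.8 j [ 1.09  0.35 -0.28  2.16 -1.09  0.39  0.37] F [ 0.4 -0.4  0.5] w 0.0004
shift cm [ 0.03 -0.05 18.32]
```

View pics/side1.png

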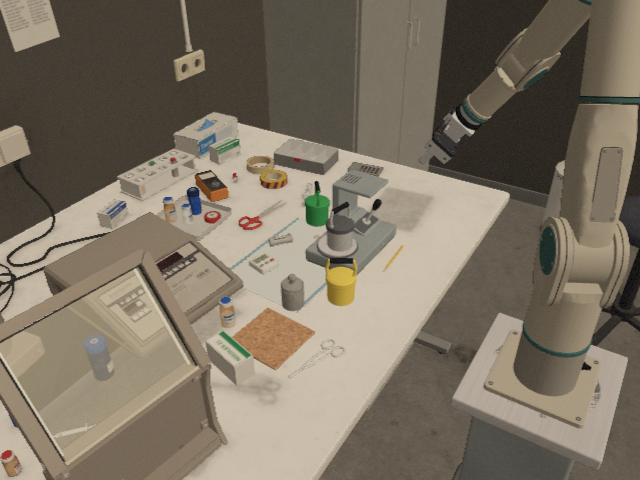

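View pics/wrist1.png

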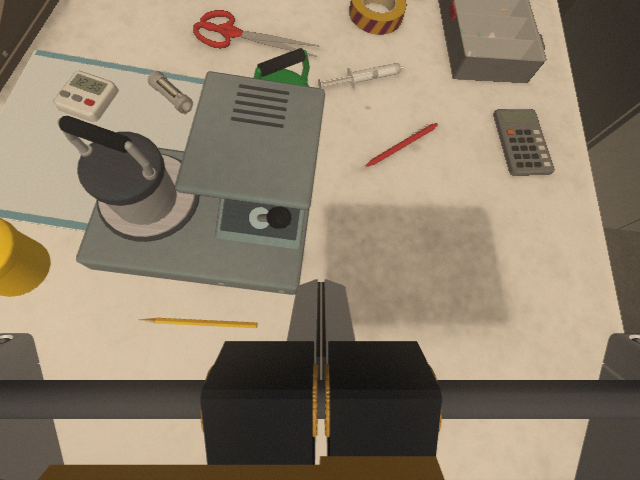

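The wrist view shows the knob at (280,217) and the closed fingers at column 322, to its right. I'll check the knob against the model.

```bash
python3 - <<'E'
from h import *
c=robot.calibration("wrist")
def Wm(p): 
    a=R.from_euler('z',-.0229).apply(np.array(p)/1e3); return a+[.5916,-.2118,0]
k=[[-25.3,-96.5,110.8],[-29.9,-102.6,123.7],[-43,-125,180],[-43,-15,180],[-80,-125,41]]
for p in k: print(Wm(p).round(4),proj(c,Wm(p)).round(1))
E
```

```text
[ 0.5641 -0.3077  0.1108] [[281.7 219.5]]
[ 0.5594 -0.3137  0.1237] [[287.3 219.3]]
[ 0.5457 -0.3358  0.18  ] [[313.2 209.8]]
[ 0.5483 -0.2258  0.18  ] [[174.7 190.9]]
[ 0.5088 -0.3349  0.041 ] [[300.5 291.7]]
```

```bash
python3 -m inch '[[[0,0,3],0,-1],[[0,0,3],0,-1],[[0,0,3],0,-1],[[0,0,2],0,-1],[[0,0,2],0,-1],[[0,0,0],0,-1]]'>/dev/null; python3 to.py .560 -.346 .117; python3 - <<'E'
from h import *
for n in("wrist",): cv2.imwrite(f"pics/{n}2.png",robot.snapshot(n)[:,:,::-1])
E
```

```text
t 10.65 pos [ 0.5331 -0.3571  0.1822] z [ 0.558  0.01  -0.83 ] y [ 0.11  -0.992  0.062] tilt 33.9 j [ 1.01  0.58 -0.36  2.04 -1.1   0.23  0.35] F [-0.3  0.2  0.1] w 0.0006
shift cm [-1.26 -1.21  6.92]
```

View pics/wrist2.png

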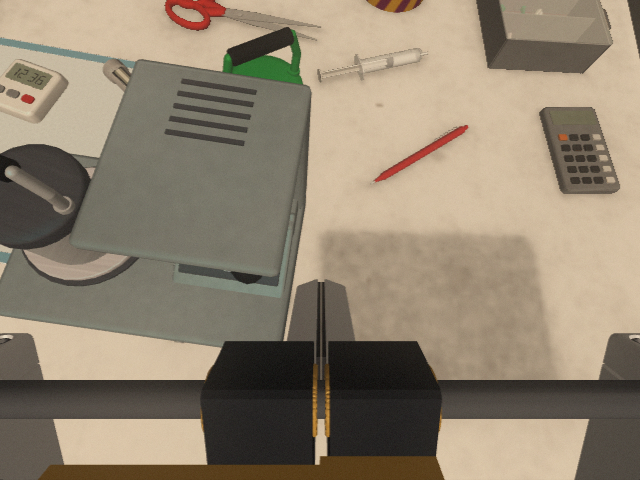

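Joints 5 and 6 sit at their limits, so the tilt is dropping slowly (33.9° now). I'll continue carefully on the right side of the canopy.

```bash
python3 -m inch '[[[-0.4,0,2],0,-1],[[-0.4,0,2],0,-1],[[-0.4,0,1.5],0,-1],[[0,0,0],0,-1]]'>/dev/null; python3 to.py .560 -.350 .117
```

```text
t 11.1 pos [ 0.5554 -0.3689  0.1424] z [ 0.54   0.03  -0.841] y [ 0.121 -0.992  0.042] tilt 32.7 j [ 0.97  0.67 -0.32  1.98 -1.1   0.23  0.36] F [-0.6 -0.  -0.5] w 0.0006
shift cm [-0.75 -1.92  2.45]
```

```bash
python3 -m inch '[[[-0.3,-0.4,1.2],0,-1],[[-0.3,-0.4,1.2],0,-1],[[0,0,0],0,-1]]'>/dev/null; python3 to.py .560 -.340 .117
```

```text
t 11.4 pos [ 0.5651 -0.3663  0.1254] z [ 0.53   0.044 -0.847] y [ 0.129 -0.991  0.03 ] tilt 32.1 j [ 0.94  0.71 -0.3   1.96 -1.1   0.23  0.36] F [-0.4  0.8  1.4] w 0.0006
shift cm [-0.55 -2.7   0.55]
```

```bash
python3 -m inch '[[[-0.3,-1,0.4],0,-1],[[-0.3,-1,0.3],0,-1],[[0,-1,0],0,-1],[[0,-0.5,0],0,-1]]'>/dev/null; python3 to.py .560 -.285 .117; python3 - <<'E'
from h import *
for n in("side","wrist",): cv2.imwrite(f"pics/{n}3.png",robot.snapshot(n)[:,:,::-1])
im=cv2.imread("pics/side3.png"); cv2.imwrite("pics/side3c.png",cv2.resize(im[100:300,300:500],None,fx=3,fy=3))
E
```

```text
t 11.8 pos [ 0.5625 -0.3402  0.1267] z [ 0.515  0.062 -0.855] y [ 0.14  -0.99   0.013] tilt 31.2 j [ 0.91  0.69 -0.3   1.99 -1.1   0.23  0.33] F [ 0.3 -1.2 -0.3] w 0.0005
shift cm [-0.02 -5.51  1.04]
```

View pics/side3c.png

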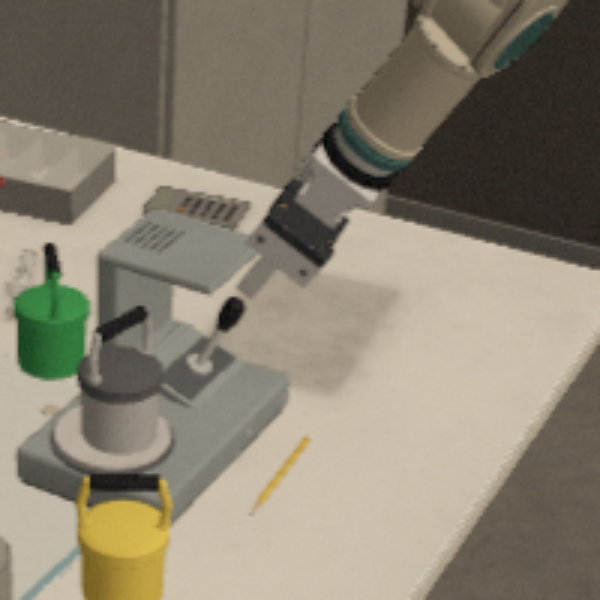

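View pics/wrist3.png

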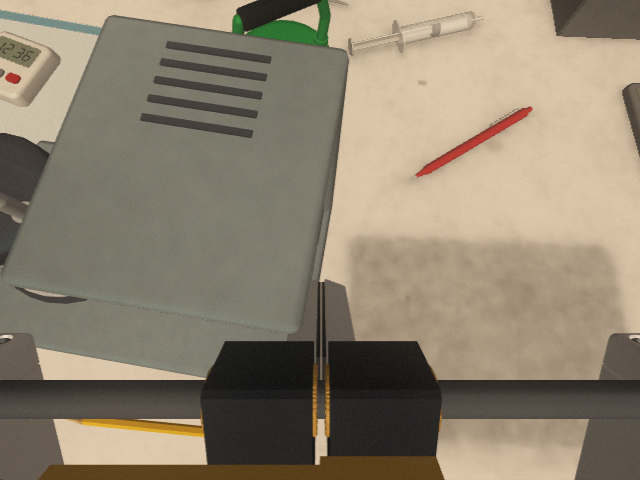

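The side crop shows the fingers just to the right of the knob at about (232,312), under the canopy edge, with no contact yet. Now I push toward the plate, slightly deeper.

```bash
python3 -m inch '[[[-0.2,-0.5,0.5],0,-1],[[-0.2,-0.5,0.5],0,-1],[[0,-0.6,0],0,-1],[[0,-0.6,0],0,-1]]'; python3 to.py;  python3 -m inch '[[[0,-0.7,0],0,-1],[[0,-0.7,0],0,-1],[[0,-0.7,0],0,-1],[[0,-0.7,0],0,-1]]'; python3 to.py
```

```text
time_s: 12.3
tool_pos: [0.5636, -0.3267, 0.1224]
eef_rot: [3.139, -0.533, 0.147]
ft_force: [-0.7, -2.6, 0.4]
grip_width: 0.0008
t 12.3 pos [ 0.5636 -0.3267  0.1224] z [ 0.503  0.072 -0.861] y [ 0.145 -0.989  0.002] tilt 30.5 j [ 0.88  0.69 -0.28  2.   -1.1   0.23  0.32] F [-0.7 -2.6  0.4] w 0.0008
time_s: 12.7
tool_pos: [0.5606, -0.3055, 0.1287]
eef_rot: [-3.134, -0.522, 0.145]
ft_force: [-3.7, -4.5, -2.2]
grip_width: 0.0006
t 12.7 pos [ 0.5606 -0.3055  0.1287] z [ 0.492  0.08  -0.867] y [ 0.148 -0.989 -0.007] tilt 29.9 j [ 0.84  0.66 -0.27  2.02 -1.1   0.23  0.28] F [-3.7 -4.5 -2.2] w 0.0006
```

```bash
python3 -m inch '[[[-0.2,-0.7,0.4],0,-1],[[-0.2,-0.7,0.4],0,-1],[[-0.2,-0.7,0.4],0,-1]]'; python3 to.py; python3 - <<'E'
from h import *
cv2.imwrite("pics/side4c.png",cv2.resize(robot.snapshot("side")[100:300,300:500,::-1],None,fx=3,fy=3))
E
```

```text
time_s: 13.0
tool_pos: [0.5626, -0.2876, 0.1236]
eef_rot: [-3.116, -0.511, 0.148]
ft_force: [-0.8, -1.3, -0.7]
grip_width: 0.0003
t 13.0 pos [ 0.5626 -0.2876  0.1236] z [ 0.48   0.097 -0.872] y [ 0.16  -0.987 -0.022] tilt 29.3 j [ 0.81  0.66 -0.27  2.03 -1.1   0.23  0.27] F [-0.8 -1.3 -0.7] w 0.0003
```

View pics/side4c.png

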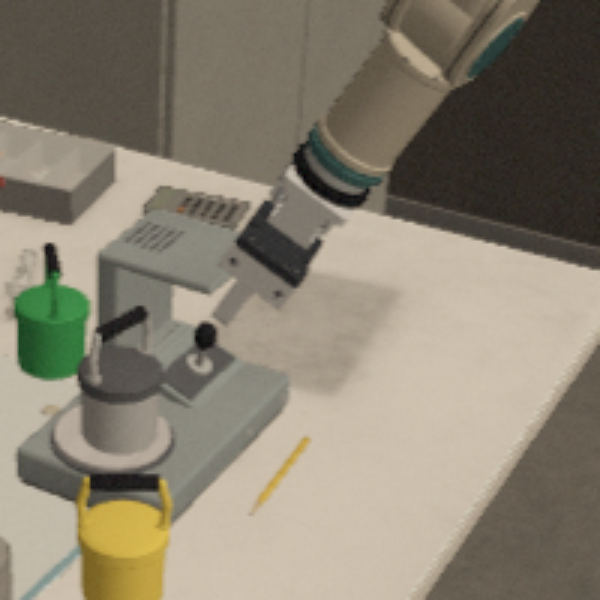

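The lever has snapped over: the knob is at full-image (368.7,211.7), against (368.8,210.9) predicted for off, and the pot is unmoved. Now I back out along the tool axis.

```bash
python3 -m inch '[[[0,0.2,-1],0,-1],[[0,0,-2],0,-1],[[0,0,-3],0,-1],[[0,0,-4],0,-1],[[0,0,-4],0,-1],[[0,0,-4],0,-1],[[0,0,-4],0,-1]]'; python3 to.py .45 -.16 .38; cat > turn.py <<'E'
import sys
from h import *
from scipy.optimize import brentq
o=robot.get_obs(); r=R.from_euler('xyz',o['eef_rot']); b=np.array([np.cos(a:=np.radians(75.5)),np.sin(a),0])
for th in np.linspace(-3.1,3.1,400):
    f=lambda t:(r*R.from_euler('z',t)).apply([0,1,0])@b
    if f(th)*f(th+.0156)<0:
        t=brentq(f,th,th+.0156); rr=r*R.from_euler('z',t); print('turn',round(t,3),'y',rr.apply([0,1,0]).round(3))
E
python3 turn.py
```

```text
time_s: 13.75
tool_pos: [0.4563, -0.3111, 0.3179]
eef_rot: [-3.118, -0.511, 0.149]
ft_force: [1.5, -0.0, 1.1]
grip_width: -0.0001
t 13.75 pos [ 0.4563 -0.3111  0.3179] z [ 0.48   0.096 -0.872] y [ 0.16  -0.987 -0.021] tilt 29.3 j [ 0.75  0.28  0.08  1.99 -0.72  0.73 -0.07] F [ 1.5 -0.   1.1] w -0.0001
shift cm [  4.44 -15.15  -4.26]
turn -1.214 y [ 0.864 -0.223  0.451]
turn 1.927 y [-0.864  0.223 -0.451]
```

```bash
python3 -m inch '[[[1.1,-3.8,-1],0,-1],[[1.1,-3.8,-1],0,-1],[[1.1,-3.8,-1],0,-1],[[1.1,-3.8,-1],0,-1]]'>/dev/null; python3 to.py; python3 -m inch '[[[0,0,0],-0.135,0],[[0,0,0],-0.135,0],[[0,0,0],-0.135,0],[[0,0,0],-0.135,0],[[0,0,0],-0.135,0],[[0,0,0],-0.135,0],[[0,0,0],-0.135,0],[[0,0,0],-0.135,0],[[0,0,0],-0.135,0],[[0,0,0],0,0]]'; python3 to.py; python3 turn.py
python3 - <<'E'
from h import *
cv2.imwrite("pics/wrist5.png",robot.snapshot("wrist")[:,:,::-1])
cv2.imwrite("pics/top5.png",robot.snapshot("top")[:,:,::-1])
E
```

```text
t 14.15 pos [ 0.4513 -0.1579  0.3765] z [ 0.481  0.096 -0.872] y [ 0.159 -0.987 -0.021] tilt 29.3 j [ 0.5   0.03  0.03  2.11 -0.54  0.68 -0.52] F [-0.3  0.3  0.7] w 0.0007
time_s: 15.15
tool_pos: [0.4517, -0.1594, 0.3758]
eef_rot: [2.664, -0.191, 1.417]
ft_force: [0.1, -0.3, -0.0]
grip_width: 0.047
t 15.15 pos [ 0.4517 -0.1594  0.3758] z [ 0.48   0.096 -0.872] y [ 0.864 -0.222  0.452] tilt 29.3 j [ 0.54  0.03 -0.01  2.11 -0.54  0.68  0.7 ] F [ 0.1 -0.3 -0. ] w 0.047
turn 0.001 y [ 0.864 -0.223  0.451]
```

View pics/wrist5.png

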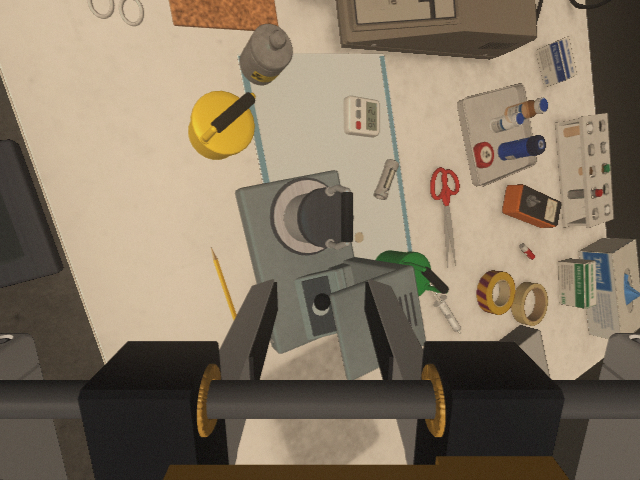

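View pics/top5.png

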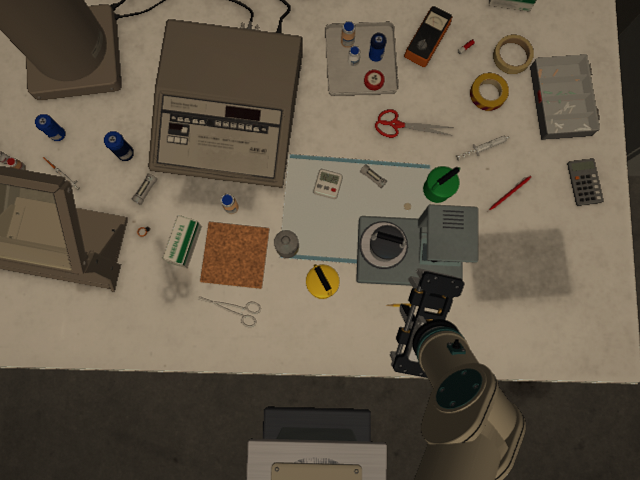

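The wrist view shows the bar running straight up and down at column 347, rows 190–243, so the jaws are aligned. I'll cross-check its position.

```bash
python3 - <<'E'
from h import *
c=robot.calibration("wrist"); b=np.array([.25,.968,0])
p=np.array([.5973,-.1487,.168])
print(proj(c,[p-b*.029,p,p+b*.029]).round(1)); print(atz(c,347,217,.168), atz(c,347,190,.168),atz(c,347,243,.168))
im=cv2.imread("pics/wrist5.png")[160:280,270:400]; cv2.imwrite("pics/w5c.png",cv2.resize(im,None,fx=5,fy=5,interpolation=cv2.INTER_CUBIC))
im=cv2.imread("pics/top5.png")[190:290,340:480]; cv2.imwrite("pics/t5c.png",cv2.resize(im,None,fx=5,fy=5,interpolation=cv2.INTER_CUBIC))
E
```

```text
[[346.4 243.1]
 [346.4 218.4]
 [346.5 193.4]]
[ 0.59842933 -0.14733608  0.168     ] [ 0.60624528 -0.1169289   0.168     ] [ 0.59083368 -0.1768862   0.168     ]
```

View pics/w5c.png

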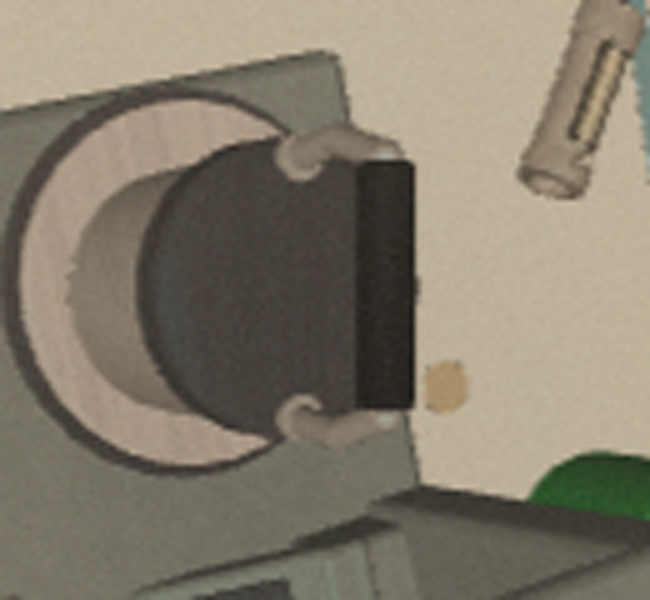

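View pics/t5c.png

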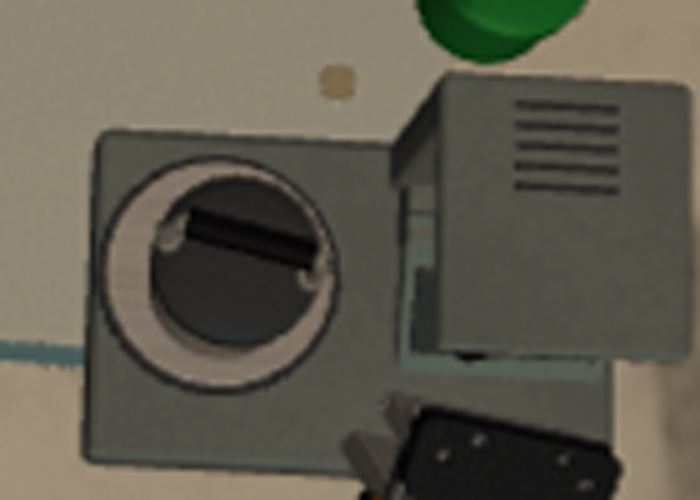

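Both views agree within about 1 mm on the bar at (0.598, −0.148, 0.168), and the lever is still off. I approach along the tool axis.

```bash
python3 to.py .540 -.1595 .273
```

```text
t 15.25 pos [ 0.4518 -0.1596  0.3757] z [ 0.48   0.096 -0.872] y [ 0.863 -0.226  0.451] tilt 29.3 j [ 0.54  0.03 -0.01  2.11 -0.54  0.67  0.69] F [ 0.4  0.6 -0.2] w 0.0471
shift cm [-0.6   2.98 13.19]
```

```bash
python3 -m inch '[[[-0.1,0.6,2.6],0,0],[[-0.1,0.6,2.6],0,0],[[-0.1,0.6,2.6],0,0],[[-0.1,0.6,2.6],0,0],[[-0.1,0.6,2.6],0,0],[[0,0,0],0,0]]'>/dev/null; python3 to.py .597 -.148 .170
```

```text
t 15.85 pos [ 0.54   -0.1577  0.272 ] z [ 0.477  0.099 -0.873] y [ 0.866 -0.225  0.447] tilt 29.2 j [ 0.5   0.3  -0.11  2.12 -0.71  0.39  0.82] F [-1.1  1.   0.7] w 0.0468
shift cm [-0.15  0.15 11.73]
```

```bash
python3 -m inch '[[[0,0.1,2],0,0],[[0,0,2],0,0],[[0,0,2],0,0],[[0,0,0],0,0]]'>/dev/null; python3 to.py .597 -.148 .170; python3 turn.py
```

```text
t 16.25 pos [ 0.5688 -0.1527  0.2215] z [ 0.478  0.098 -0.873] y [ 0.865 -0.225  0.449] tilt 29.2 j [ 0.52  0.41 -0.2   2.13 -0.83  0.25  0.93] F [-0.7  0.6  1.1] w 0.0469
shift cm [-0.1   0.02  5.89]
turn -0.001 y [ 0.865 -0.224  0.449]
```

```bash
python3 -m inch '[[[0,0,1.5],0,0],[[0,0,1.5],0,0],[[0,0,0],0,0]]'>/dev/null; python3 to.py .597 -.148 .170; python3 turn.py
```

```text
t 16.55 pos [ 0.5833 -0.1504  0.1965] z [ 0.479  0.096 -0.872] y [ 0.865 -0.222  0.45 ] tilt 29.3 j [ 0.44  0.47 -0.11  2.12 -1.1   0.24  1.19] F [ 0.8 -0.4  0.2] w 0.0468
shift cm [-0.07 -0.06  2.99]
turn 0.001 y [ 0.864 -0.224  0.45 ]
```

```bash
python3 -m inch '[[[0,0,1],0,0],[[0,0,1],0,0],[[0,0,0],0,0]]'>/dev/null; python3 to.py .597 -.148 .170; python3 turn.py
```

```text
t 16.85 pos [ 0.5964 -0.151   0.1844] z [ 0.472  0.1   -0.876] y [ 0.868 -0.224  0.443] tilt 28.9 j [ 0.43  0.5  -0.1   2.1  -1.1   0.23  1.19] F [-0.   0.6  0.3] w 0.0473
shift cm [ 0.03 -0.65  1.32]
turn 0.0 y [ 0.868 -0.225  0.443]
```

```bash
python3 -m inch '[[[0,-0.5,0.7],0,0],[[0,-0.5,0.7],0,0],[[0,0,0],0,0]]'>/dev/null; python3 to.py .597 -.148 .170; python3 turn.py
```

```text
t 17.15 pos [ 0.596  -0.1502  0.1735] z [ 0.459  0.105 -0.882] y [ 0.875 -0.222  0.429] tilt 28.1 j [ 0.42  0.52 -0.1   2.09 -1.1   0.23  1.19] F [-0.5 -0.1  0.3] w 0.0468
shift cm [ 0.16 -0.11  0.38]
turn 0.005 y [ 0.875 -0.226  0.428]
```

Within 4 mm. One small move finishes it, then I look before closing.

```bash
python3 -m inch '[[[0.1,-0.3,0.4],0,0],[[0,0,0],0,0]]'>/dev/null; python3 to.py .597 -.148 .170
python3 - <<'E'
from h import *
cv2.imwrite("pics/w6.png",robot.snapshot("wrist")[:,:,::-1])
cv2.imwrite("pics/s6c.png",cv2.resize(robot.snapshot("side")[120:300,280:440,::-1],None,fx=3.3,fy=3.3))
E
```

```text
t 17.35 pos [ 0.5965 -0.1488  0.1714] z [ 0.456  0.107 -0.883] y [ 0.877 -0.221  0.427] tilt 28.0 j [ 0.42  0.53 -0.1   2.09 -1.1   0.23  1.19] F [-0.4  0.3  0.1] w 0.0473
shift cm [ 0.06 -0.03  0.15]
```

View pics/w6.png

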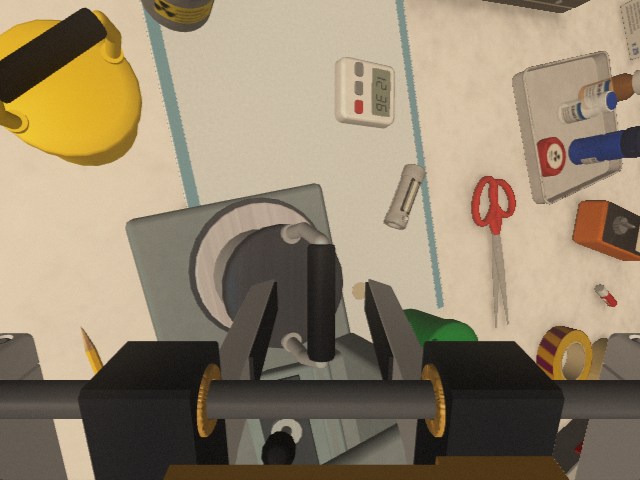

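View pics/s6c.png

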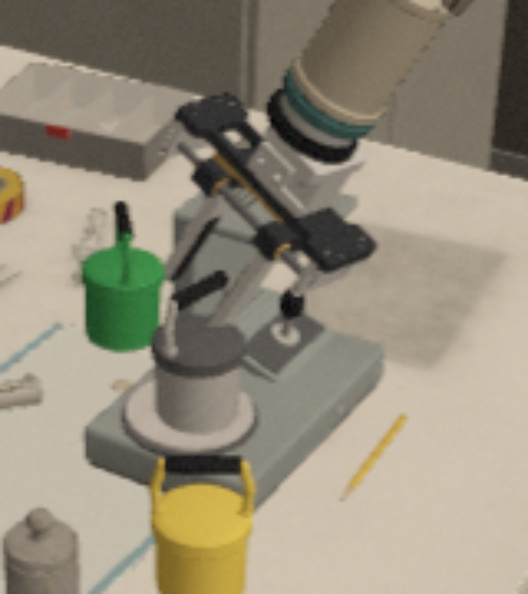

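The bar (column 321) is centred between the pads, and the lever leans toward the plate. Closing now.

```bash
python3 -m inch '[[[0,0,0],0,-1],[[0,0,0],0,-1],[[0,0,0],0,-1],[[0,0,0],0,-1],[[0,0,0],0,-1],[[0,0,0],0,-1]]' 40; python3 to.py .597 -.150 .21
```

```text
time_s: 18.05
tool_pos: [0.5965, -0.1491, 0.1716]
eef_rot: [2.691, -0.196, 1.418]
ft_force: [-0.9, 0.0, 0.3]
grip_width: 0.0127
t 18.05 pos [ 0.5965 -0.1491  0.1716] z [ 0.457  0.107 -0.883] y [ 0.877 -0.221  0.427] tilt 28.0 j [ 0.42  0.53 -0.1   2.09 -1.1   0.23  1.19] F [-0.9  0.   0.3] w 0.0127
shift cm [ 0.66  1.7  -3.38]
```

```bash
python3 -m inch '[[[0.15,0.4,-0.8],0,-1],[[0.3,0.9,-1.7],0,-1],[[0.3,0.9,-1.7],0,-1],[[0.3,0.9,-1.7],0,-1],[[0.15,0.4,-0.8],0,-1],[[0,0,0],0,-1]]'; python3 to.py .597 -.149 .30
python3 - <<'E'
from h import *
cv2.imwrite("pics/s7.png",robot.snapshot("side")[:,:,::-1])
E
```

```text
time_s: 18.65
tool_pos: [0.5985, -0.1521, 0.2484]
eef_rot: [2.691, -0.195, 1.419]
ft_force: [-0.5, 0.4, -5.1]
grip_width: 0.0129
t 18.65 pos [ 0.5985 -0.1521  0.2484] z [ 0.457  0.106 -0.883] y [ 0.877 -0.22   0.428] tilt 28.0 j [ 0.23  0.41  0.17  2.01 -0.86  0.45  0.91] F [-0.5  0.4 -5.1] w 0.0129
shift cm [ 1.28  2.01 -4.59]
```

View pics/s7.png

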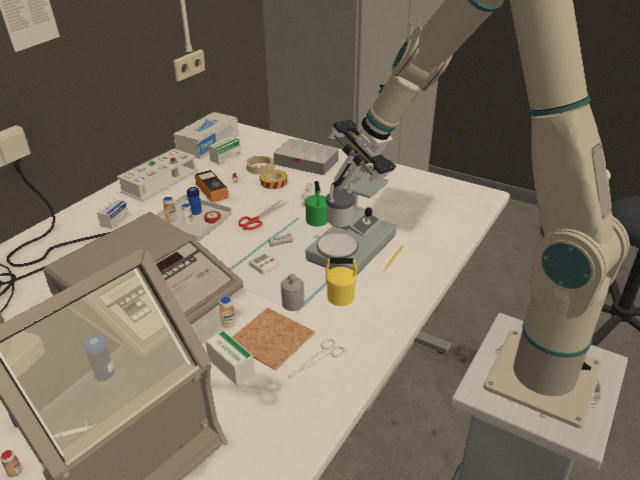

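The pot is lifted (about 5 N of load) and upright, with the plate visible and empty at (337,244). I raise it further and carry it to the mat.

```bash
python3 -m inch '[[[0.3,0.5,-1.1],0,-1],[[0.3,0.5,-1.2],0,-1],[[0.3,0.5,-1.2],0,-1],[[0.3,0.5,-1.1],0,-1],[[0,0,0],0,-1]]'>/dev/null; python3 to.py .578 .208 .30
```

```text
t 19.2 pos [ 0.5968 -0.1498  0.2995] z [ 0.457  0.107 -0.883] y [ 0.877 -0.22   0.427] tilt 28.0 j [ 0.15  0.34  0.27  1.95 -0.73  0.57  0.76] F [ 0.2 -0.5 -4.4] w 0.0129
shift cm [34.42 -9.51  2.92]
```

```bash
python3 -m inch '[[[0.6,-0.17,0.05],0,-1],[[1.2,-0.33,0.1],0,-1],[[1.8,-0.5,0.15],0,-1],[[2.2,-0.6,0.18],0,-1],[[2.2,-0.6,0.18],0,-1],[[2.2,-0.6,0.18],0,-1],[[2.2,-0.6,0.18],0,-1],[[2.2,-0.6,0.18],0,-1],[[2.2,-0.6,0.18],0,-1],[[2.2,-0.6,0.18],0,-1]]'>/dev/null; python3 to.py .578 .208 .30
```

```text
t 20.2 pos [0.585  0.05   0.2991] z [ 0.454  0.108 -0.884] y [ 0.879 -0.22   0.424] tilt 27.8 j [-0.4   0.27  0.39  2.07 -0.53  0.38  0.2 ] F [ 1.3  0.8 -4.8] w 0.0128
shift cm [15.23 -4.05  1.32]
```

```bash
python3 -m inch '[[[2.2,-0.6,0.18],0,-1],[[2.2,-0.6,0.18],0,-1],[[2.2,-0.6,0.18],0,-1],[[2.2,-0.6,0.18],0,-1],[[2.2,-0.6,0.18],0,-1],[[1.8,-0.5,0.15],0,-1],[[1.2,-0.3,0.1],0,-1],[[0.6,-0.15,0.05],0,-1],[[0,0,0],0,-1],[[0,0,0],0,-1]]'>/dev/null; python3 to.py .578 .208 .20
python3 - <<'E'
from h import *
cv2.imwrite("pics/s8.png",robot.snapshot("side")[:,:,::-1])
E
```

```text
t 21.2 pos [0.5787 0.1985 0.3008] z [ 0.456  0.106 -0.884] y [ 0.877 -0.221  0.426] tilt 27.9 j [-0.89  0.33  0.6   2.02 -0.35  0.37 -0.25] F [-0.7 -0.6 -4.9] w 0.0128
shift cm [-1.04 -4.57  8.98]
```

View pics/s8.png

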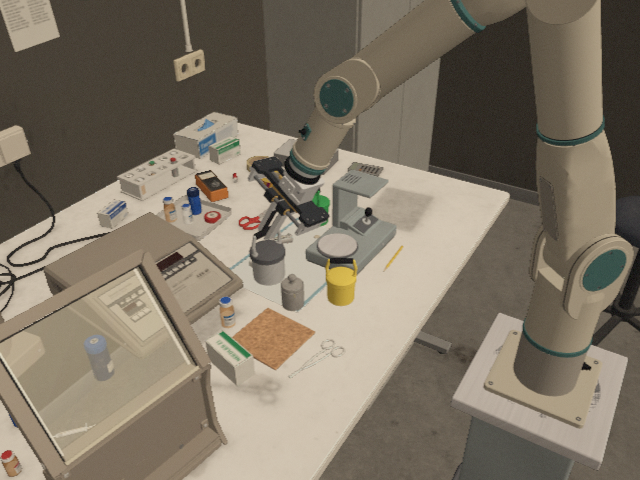

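```bash
python3 -m inch '[[[-0.1,-0.4,0.8],0,-1],[[-0.1,-0.6,1.2],0,-1],[[-0.1,-0.6,1.2],0,-1],[[-0.1,-0.6,1.2],0,-1],[[-0.1,-0.6,1.2],0,-1],[[-0.1,-0.6,1.2],0,-1],[[-0.1,-0.6,1.2],0,-1],[[-0.1,-0.4,0.8],0,-1],[[0,0,0],0,-1]]'>/dev/null; python3 to.py .577 .207 .14
```

```text
t 22.15 pos [0.5808 0.211  0.207 ] z [ 0.45   0.104 -0.887] y [ 0.879 -0.224  0.42 ] tilt 27.5 j [-0.88  0.51  0.62  2.12 -1.1   0.23  0.44] F [ 0.1 -0.2 -4.8] w 0.0129
shift cm [-1.73 -3.06  5.73]
```

```bash
python3 -m inch '[[[-0.2,-0.5,0.9],0,-1],[[-0.2,-0.5,0.9],0,-1],[[-0.2,-0.5,0.9],0,-1],[[-0.2,-0.5,0.9],0,-1],[[0,0,0],0,-1]]'>/dev/null; python3 to.py .577 .207 .14;python3 - <<'E'
from h import *
cv2.imwrite("pics/s9c.png",cv2.resize(robot.snapshot("side")[180:400,180:400,::-1],None,fx=2.7,fy=2.7))
E
```

```text
t 22.65 pos [0.585  0.2156 0.1819] z [ 0.424  0.093 -0.901] y [ 0.892 -0.217  0.397] tilt 25.7 j [-0.85  0.56  0.58  2.1  -1.1   0.23  0.43] F [-0.6 -0.4 -5.2] w 0.0129
shift cm [-1.7  -2.19  3.35]
```

View pics/s9c.png

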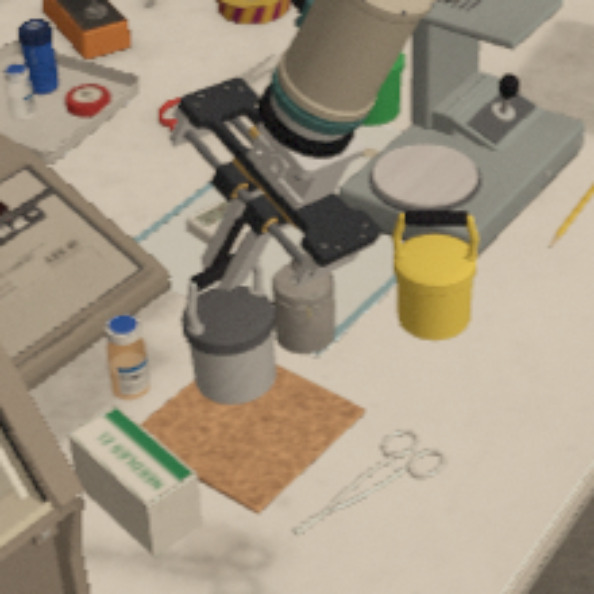

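The pot hangs about 6 cm above the mat, inside its outline, leaning only about 2°. I keep lowering slowly.

```bash
python3 -m inch '[[[-0.4,-0.5,0.8],0,-1],[[-0.4,-0.5,0.8],0,-1],[[-0.4,-0.5,0.8],0,-1],[[0,0,0],0,-1]]'>/dev/null; python3 to.py .577 .207 .14
```

```text
t 23.1 pos [0.5856 0.2121 0.1647] z [ 0.403  0.084 -0.911] y [ 0.9   -0.216  0.378] tilt 24.3 j [-0.82  0.59  0.55  2.09 -1.1   0.23  0.43] F [-0.7 -0.5 -5.5] w 0.013
shift cm [-1.04 -1.6   1.86]
```

```bash
python3 -m inch '[[[-0.3,-0.6,0.8],0,-1],[[-0.3,-0.6,0.8],0,-1],[[-0.3,-0.6,0.8],0,-1],[[0,0,0],0,-1]]'>/dev/null; python3 to.py .577 .207 .128
```

```text
t 23.5 pos [0.5837 0.2133 0.1469] z [ 0.381  0.075 -0.921] y [ 0.909 -0.213  0.359] tilt 22.9 j [-0.81  0.62  0.53  2.08 -1.1   0.23  0.42] F [-0.1  0.2 -5.3] w 0.0127
shift cm [-1.01 -1.15  1.43]
```

```bash
python3 -m inch '[[[-0.2,-0.4,0.5],0,-1],[[-0.2,-0.4,0.5],0,-1],[[0,0,0],0,-1]]'>/dev/null; python3 to.py .577 .207 .128;python3 -m inch '[[[-0.1,-0.2,0.3],0,-1],[[0,0,0],0,-1]]'>/dev/null; python3 to.py .577 .207 .128
```

```text
t 23.8 pos [0.5827 0.2133 0.14  ] z [ 0.373  0.071 -0.925] y [ 0.912 -0.213  0.351] tilt 22.3 j [-0.8   0.63  0.52  2.08 -1.1   0.23  0.42] F [ 0.1  0.1 -4.9] w 0.0129
shift cm [-0.88 -0.8   0.85]
t 24.0 pos [0.5829 0.2134 0.1381] z [ 0.371  0.07  -0.926] y [ 0.912 -0.213  0.349] tilt 22.2 j [-0.8   0.63  0.52  2.08 -1.1   0.23  0.42] F [-0.4  1.  -5. ] w 0.0131
shift cm [-0.87 -0.75  0.68]
```

```bash
python3 -m inch '[[[-0.1,-0.3,0.4],0,-1],[[-0.1,-0.3,0.4],0,-1],[[0,0,0],0,-1]]'>/dev/null; python3 to.py .577 .207 .128;python3 -m inch '[[[-0.1,-0.2,0.3],0,-1],[[0,0,0],0,-1]]'>/dev/null; python3 to.py .577 .207 .128; python3 - <<'E'
from h import *
cv2.imwrite("pics/s10c.png",cv2.resize(robot.snapshot("side")[220:380,180:340,::-1],None,fx=3.6,fy=3.6,interpolation=cv2.INTER_CUBIC))
E
```

```text
t 24.3 pos [0.5819 0.2146 0.1318] z [ 0.363  0.067 -0.929] y [ 0.915 -0.212  0.343] tilt 21.7 j [-0.8   0.64  0.51  2.07 -1.1   0.23  0.42] F [ 0.  -0.1 -6.1] w 0.0129
shift cm [-0.88 -0.42  0.12]
t 24.5 pos [0.5828 0.2144 0.1307] z [ 0.363  0.066 -0.929] y [ 0.915 -0.213  0.342] tilt 21.7 j [-0.79  0.65  0.51  2.07 -1.1   0.23  0.41] F [-1.  -0.  -1.1] w 0.0129
shift cm [-0.86 -0.47 -0.01]
```

View pics/s10c.png

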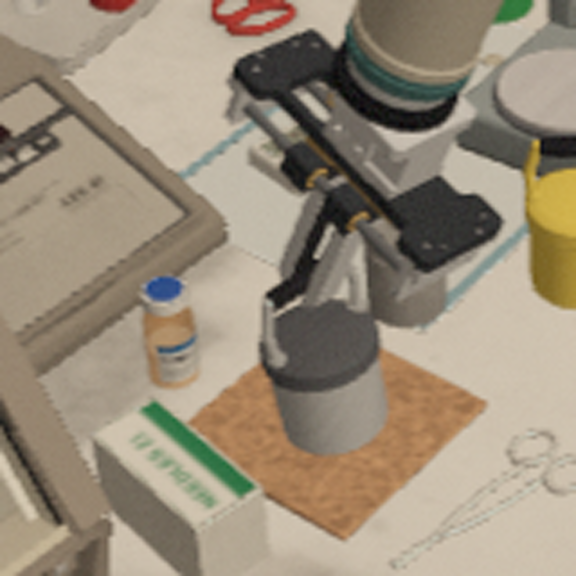

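The pot has touched down on its front edge (load fell from 5 N to 1 N), leaning about 6° in the grip because the tool tilt drifted. I lower a little and relax the grip so it levels gently in the pads.

```bash
python3 -m inch '[[[0,-0.1,0.2],0,-1],[[0,0,0],0,-1]]' 18; python3 -m inch '[[[0,-0.1,0.2],0,-1],[[0,0,0],0,-1]]' 10;  python3 -m inch '[[[0,0,0],0,-1],[[0,0,0],0,-1]]' 5; python3 to.py; python3 - <<'E'
from h import *
cv2.imwrite("pics/s11c.png",cv2.resize(robot.snapshot("side")[220:380,180:340,::-1],None,fx=3.6,fy=3.6,interpolation=cv2.INTER_CUBIC))
E
```

```text
time_s: 24.75
tool_pos: [0.5845, 0.215, 0.1307]
eef_rot: [2.787, -0.139, 1.392]
ft_force: [-1.8, -0.9, 7.8]
grip_width: 0.0135
time_s: 24.95
tool_pos: [0.5857, 0.2156, 0.1301]
eef_rot: [2.787, -0.139, 1.392]
ft_force: [-2.0, -0.9, 11.5]
grip_width: 0.0137
time_s: 25.15
tool_pos: [0.5848, 0.2155, 0.1294]
eef_rot: [2.788, -0.138, 1.392]
ft_force: [-2.1, -1.8, 8.7]
grip_width: 0.014
t 25.15 pos [0.5848 0.2155 0.1294] z [ 0.364  0.066 -0.929] y [ 0.915 -0.214  0.343] tilt 21.7 j [-0.79  0.65  0.51  2.07 -1.1   0.23  0.41] F [-2.1 -1.8  8.7] w 0.014
```

View pics/s11c.png

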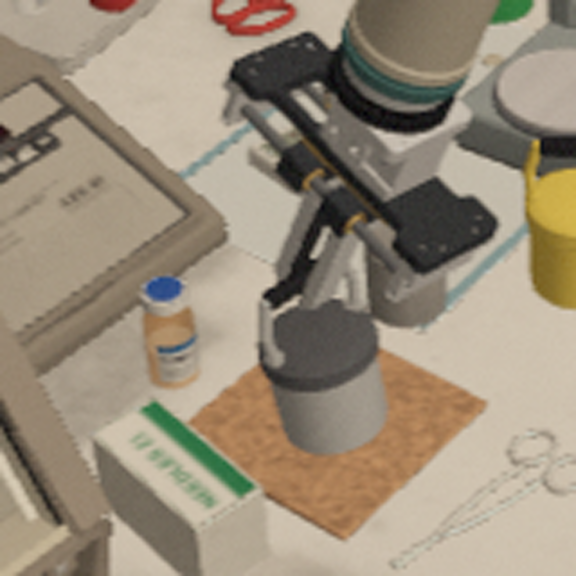

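```bash
python3 -m inch '[[[0,0,-0.1],0,-1],[[0,0,0],0,-0.65],[[0,0,0],0,-0.65],[[0,0,0],0,-0.65]]' 3; python3 -m inch '[[[0,0,0],0,-0.3],[[0,0,0],0,0],[[0,0,0],0,0],[[0,0,0],0,0]]'; python3 to.py; python3 - <<'E'
from h import *
cv2.imwrite("pics/s12c.png",cv2.resize(robot.snapshot("side")[220:380,180:340,::-1],None,fx=3.6,fy=3.6,interpolation=cv2.INTER_CUBIC))
cv2.imwrite("pics/w12.png",robot.snapshot("wrist")[:,:,::-1])
E
```

```text
time_s: 25.6
tool_pos: [0.5819, 0.2156, 0.1278]
eef_rot: [2.793, -0.136, 1.393]
ft_force: [-0.7, -1.6, 0.3]
grip_width: 0.0163
time_s: 26.0
tool_pos: [0.5827, 0.2157, 0.1283]
eef_rot: [2.792, -0.137, 1.393]
ft_force: [-0.2, 0.1, 0.1]
grip_width: 0.0445
t 26.0 pos [0.5827 0.2157 0.1283] z [ 0.36   0.065 -0.931] y [ 0.916 -0.212  0.34 ] tilt 21.5 j [-0.8   0.65  0.51  2.07 -1.1   0.24  0.41] F [-0.2  0.1  0.1] w 0.0445
```

View pics/s12c.png

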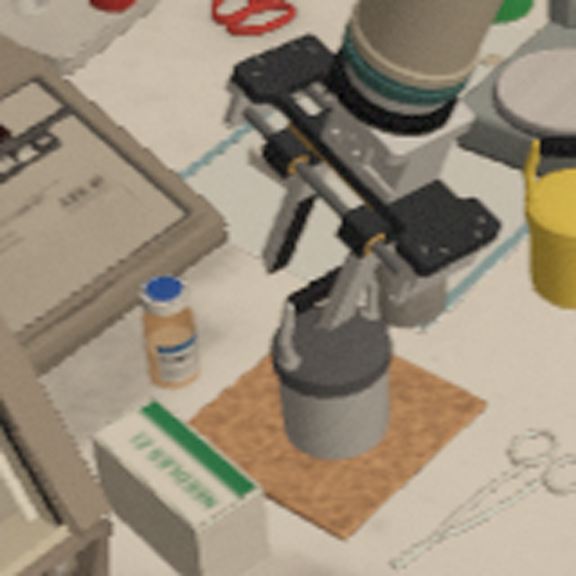

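View pics/w12.png

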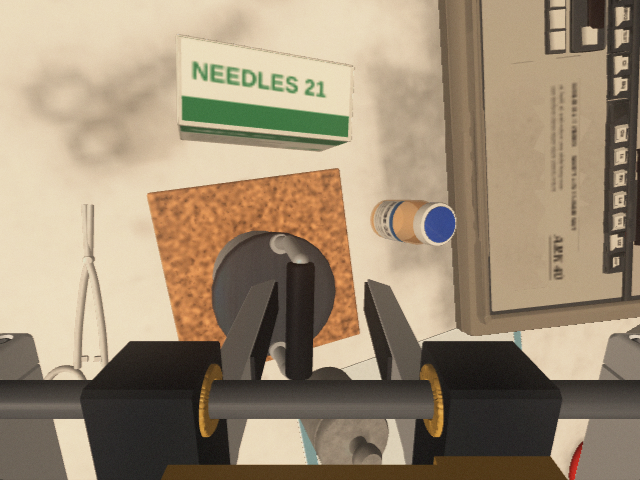

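The pot rocked level. The bar (column 300) is nearer the front finger, so I shift slightly and back out along the tool axis.

```bash
python3 -m inch '[[[0,-0.5,-0.2],0,0],[[0,-0.1,-1],0,0],[[0,0,-1.5],0,0],[[0,0,-2],0,0],[[0,0,-3],0,0],[[0,0,-4],0,0],[[0,0,-4],0,0],[[0,0,-4],0,0],[[0,0,-4],0,0]]'; python3 -m inch '[[[0,-3,-3],0,0],[[0,-4,-3],0,0],[[0,-4,-3],0,0],[[0,-3,-2],0,0],[[0,0,0],0,0],[[0,0,0],0,0],[[0,0,0],0,0]]'; python3 - <<'E'
from h import *
for n in ("side","top"): cv2.imwrite(f"pics/{n}13.png",robot.snapshot(n)[:,:,::-1])
im=cv2.imread("pics/top13.png"); cv2.imwrite("pics/t13c.png",cv2.resize(im[190:335,150:350],None,fx=4,fy=4,interpolation=cv2.INTER_CUBIC))
im=cv2.imread("pics/side13.png"); cv2.imwrite("pics/s13c.png",cv2.resize(im[170:390,180:420],None,fx=3.3,fy=2.7*1.0 if 0 else 2.7,interpolation=cv2.INTER_CUBIC))
E
```

```text
time_s: 27.0
tool_pos: [0.4911, 0.2014, 0.3484]
eef_rot: [2.795, -0.136, 1.392]
ft_force: [0.0, 1.6, 0.3]
grip_width: 0.0469
time_s: 27.7
tool_pos: [0.3911, 0.2139, 0.3719]
eef_rot: [2.856, -0.114, 1.391]
ft_force: [0.1, -0.1, -0.0]
grip_width: 0.0472
```

View pics/top13.png

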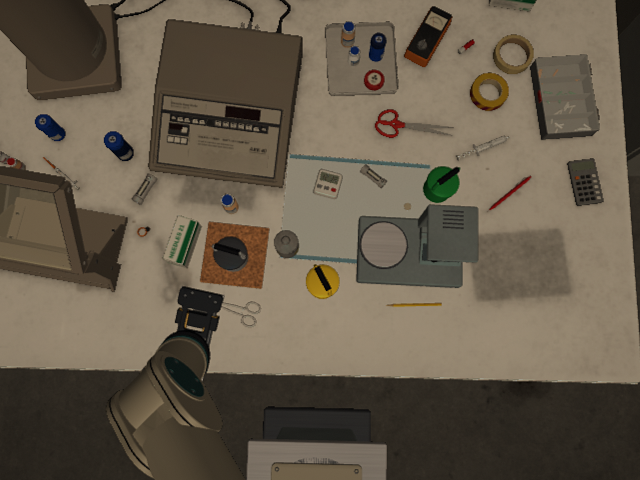

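View pics/t13c.png

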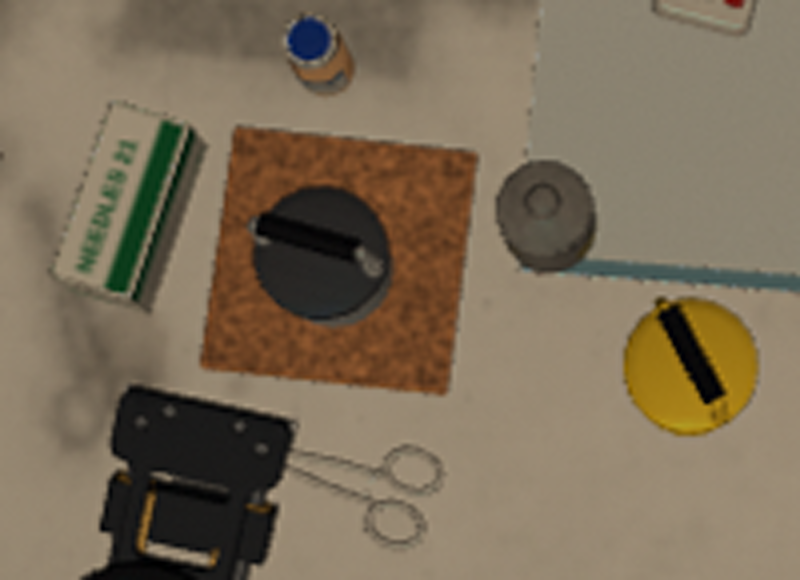

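View pics/side13.png

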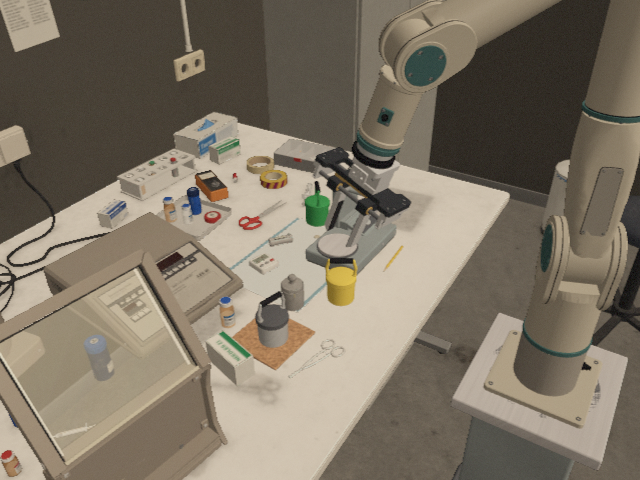

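The pot stands free on the mat, with its lid centre at crop (322,255) and its bar at (258,225)–(365,252). Bystanders look unmoved. A numeric check of offset, lever and bystanders follows.

```bash
python3 - <<'E'
from h import *
c=robot.calibration("top"); M=lambda x,y:(150+x/4,190+y/4)
ctr=np.array([.5781,.2084]); a=np.radians(85.2-90); 
for n,p,z in(('lid',(322,254),.081),('bar',(310,239),.124)):
    d=atz(c,*M(*p),z)[:2]-ctr; print(n,'mat-frame mm',(1e3*np.array([[np.cos(a),np.sin(a)],[-np.sin(a),np.cos(a)]])@d).round(1))
A=cv2.imread("pics/top0.png").astype(int);B=cv2.imread("pics/top13.png").astype(int)
D=np.abs(A-B).max(2)>40
for n,(x0,y0,x1,y1) in dict(pig=(272,228,302,262),box=(160,212,203,270),bottle=(218,190,242,215),forceps=(222,298,265,330),pencil=(384,299,445,309),yellow=(303,260,343,302),green=(420,163,460,202)).items(): print(n,D[y0:y1,x0:x1].mean().round(3))
im=cv2.imread("pics/w12.png")
s=robot.snapshot("side")[:,:,::-1]; cv2.imwrite("pics/s14c.png",cv2.resize(s[260:370,220:330],None,fx=5,fy=5,interpolation=cv2.INTER_CUBIC))
print(robot.get_obs()['time_s'])
E
```

```text
lid mat-frame mm [-9.4 -0.5]
bar mat-frame mm [-8.1  0.5]
pig 0.0
box 0.0
bottle 0.0
forceps 0.006
pencil 0.0
yellow 0.0
green 0.0
27.85
```

```bash
python3 -m inch '[[[-4,0,-1],0,0],[[-4,0,-1],0,0],[[-4,0,-1],0,0],[[-4,0,-1],0,0],[[-4,0,-1],0,0],[[0,0,0],0,0]]'; python3 - <<'E'
from h import *
s=robot.snapshot("side")[:,:,::-1]; cv2.imwrite("pics/s15.png",s); cv2.imwrite("pics/w15.png",robot.snapshot("wrist")[:,:,::-1])
E
```

```text
time_s: 28.45
tool_pos: [0.3471, 0.0403, 0.392]
eef_rot: [2.867, -0.109, 1.376]
ft_force: [0.1, -0.5, -1.0]
grip_width: 0.0468
```

View pics/s14c.png

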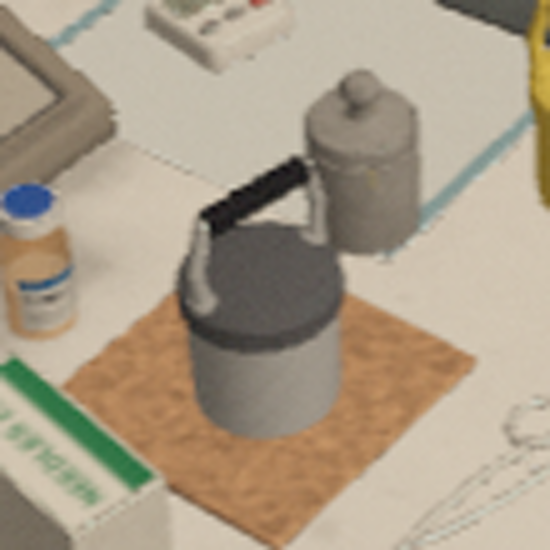

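View pics/s15.png

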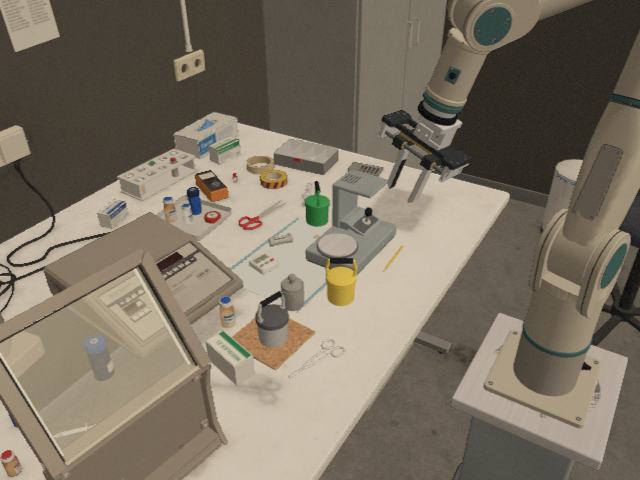

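The pot is upright and about 9 mm from the mat centre. The lever knob at (368,212) matches off, and the arm is clear of everything. Handing in.

```bash
python3 -m inch '[[[0,0,0],0,0],[[0,0,0],0,0],[[0,0,0],0,0]]' >/dev/null; python3 -c "
from workcell import robot
print(robot.get_obs()['dq'].round(3)); print(robot.finish_job())"
```

```text
[ 0.008 -0.004 -0.001  0.001  0.001 -0.     0.003]
the job is handed in; nothing more can be done
None
```

I flipped the toggle to off with the pot still on the plate. I then lifted the pot by its handle, set it down on the cork mat, let go and backed away. I handed the job in at about 29 s; no verdict was reported.

**Last checks:**
- **Lever:** the knob is at side-view pixel (368,212), against (369,211) predicted for off.
- **Pot:** it stands upright and free, with its axis about 9 mm from the mat centre along x and under 1 mm along y.
- **Bystanders:** the before and after top views show no change at any of them.
- **Arm:** it was clear of everything, with the wrist force near zero.

**What did not go to plan:**
- **Tool slant:** the moves cannot tilt the tool, so I got the slant by driving the arm into its reach limits.
- **Pot lean:** on the way down, joint limits took about 6° of that slant back. The pot first touched the mat on its front edge and pressed up to about 12 N. It rocked level when I relaxed and opened the grip.

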